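Clip the burnisher into its spring clip

ROBOT

A 6-joint arm with a two-finger parallel gripper is mounted at the origin on the work surface. World frame = base frame: x ahead of the robot, y to its left, z up, the work surface at z = 0. Lengths are in mm, angles in rad, forces in N, time in s.
With the tool pointing down it reaches from about 400 to 925 mm from the base axis. Payload 12.5 kg.
Tool frame: the origin (TCP) lies at the very end of the fingers, on their centre line; the grasp point (between the pads) lies 19 mm behind it; z points along the fingers, x is the direction in which the jaws open and shut, and the axes are right-handed (so a half turn about z gives the same grasp; the last joint's range is limited). The gripper opens to 95 mm and grips with 3 to 60 N. Pads are 20 mm wide; open, the fingers measure 119 mm over their backs; the gripper's body (75 mm by 180 mm) begins 59 mm behind the grasp point.
Start: joints at [-1.242, 0.491, 1.559, -0, 1.092, -0.106], TCP at [263.292, -566.854, 214.661] pointing down, gripper open.
Joint ranges: [-3.1, 3.1], [-0.84, 2.19], [0.05, 2.79], [-1.13, 4.28], [0.06, 2.93], [-2.69, 2.69]. Speed limits (rad/s): [2.22, 2.22, 2.79, 3.14, 3.14, 3.14].

INTERFACE

Orientations are given as [roll, pitch, yaw] about the fixed x, y, z axes, in that order (R = Rz(yaw) Ry(pitch) Rx(roll)).
In Python, from cell import state, viewer, ticket, look_for, regions_of gives the robot as it stands.
- The arm moves only by the shell command python3 -m inch 'ROWS'. ROWS is JSON, a list of rows, each a list of 7 numbers: the turn, a rotation vector about the world's x, y, z in degrees, then the shift along the world's x, y, z in mm, then the opening, from -1 (shut) to 1 (fully open). In form: [[rx, ry, rz, tx, ty, tz, hand], ...]. A call has 1 to 10 rows; each row shifts and turns the commanded pose from where the row before left it; what a row does not reach is not made up. A row lasts 1/10 s, in which the tool goes at most 50 mm and 8.59 degrees, less where a joint would pass 70% of its speed; a pose out of reach is approached as far as the arm can. A call with a gripper value outside its range is refused whole. The fingers move at their own pace and stop on an object; the grip force is fixed at half the most. Time passes only in rows, so rows that do not move let the fingers close. It gives the time, the measured TCP pose, the force and the opening at its end, in the units of the state.
- state(): the state, without advancing time (a new reading comes with each control period).
- viewer.read_camera(name): name is "scene" or "top" or "wrist"; returns a dict with "color" (384x512x3 uint8, red, green, blue), "depth" (384x512 float32, mm along the optical axis (not along the pixel's ray), 0 where there is no reading), "fx", "fy", "cx", "cy" (pixels), "position" and "orientation" of the camera in the world. Camera axes: x right, y down, z forward; pixel columns grow to the right and rows downward; lengths in mm; the calibration is good to about 2 mm. A picture is of the moment at which its call begins.
- ticket.job_done(): hands the job in, once; it reports no verdict.
Trained networks look in the newest picture that a camera, given by its name, has taken for a name from the list of things; names that differ only in an ending like _2 or _b are one class to them, and where a whole thing is asked for, a point or a joint stands for the part that bears it (a point fixed in the world has none). Each returns a list of dicts, best first, with "score" (0 to 1); they miss things now and then, are a little off and sometimes report something else, mostly with a low value. They report only what shows in the picture. A call takes as long as a camera call. They do not tell look-alikes from the thing itself.
- look_for(name, camera): "box" ([left, top, right, bottom] as shares, 0 to 1, of the picture: columns of its width, rows of its height, round what is visible of it).
- regions_of(name, camera): "pixels" (384x512 bool, what is visible of it) and "box" ([left, top, right, bottom] as shares, 0 to 1, of the picture: columns of its width, rows of its height, round what is visible of it).
The state is a dict: "t": time; "joints": joint angles; "qvel": joint speeds; "tau": joint torques, N m; "eef_pos": TCP position; "tcp_rot": TCP orientation; "ft_force": force on the tool from outside, world axes, zero at the start; "moment": the same for the moment, N m; "opening": opening from 0.0 (shut) to 1.0 (fully open).
Only numpy, scipy, OpenCV 4.12 (cv2) and the standard library are available. Lean on these libraries where they do the work, as an engineer would, in place of code of your own. Each camera call takes 0.05 s, during which the arm holds its last target. There are 200 camera calls.

TASK

Put the horn-handled burnisher away in its spring clip: take it from the notched rest, lay its handle centred across the clip's open mouth (blade either way) and let go so that it lies there by itself. Then press it down past the red sprung jaw until it sits fully home on the floor of both forks with the jaw closed over it, and leave it there. Do not shift the other things on the bench.

Things in the scene. Friction and masses are not known exactly. Their poses are not given: they have to be found in the camera images.
- burnisher: round brown horn handle, 24 mm diameter, 150 mm long, with a steel blade 12 mm thick reaching 45 mm past one end; about 0.15 kg. Origin on the axis at the middle of the handle, x along the axis towards the blade (handle x -75 to 75, blade to 120 mm); it may roll about x. Starts level in the rest's notches, axis 34 mm above the bench
- rest: fixed green-painted wooden rest, base 130 x 60 x 10 mm; two notched uprights 14 mm thick, 44 mm wide (y), at x = -50 and 50 mm, notches 25.5 mm wide, floor at z 22 mm, cheeks to 30 mm. The handle lies in them along x; between them (86 mm clear) fingers can go down both sides of it. Origin: centre of the underside
- clip: spring clip fixed to the bench: dark wood base 150 x 64 x 8 mm, on it a block to z = 20 mm, the floor on which the handle ends up. Origin: centre of the underside. The handle goes along x, in two equal forks 20 mm wide at x = -50 and 50 mm, open upwards; between them (80 mm clear) nothing stands above z 24 mm. Each fork: a fixed prong at -y, an arm of the red jaw at +y
- clip_mouth (a point): where the middle of the handle lies when laid in the mouth, resting on the jaw's rollers and against the prongs: clip x 0, y -0.75, z 58 mm; axes as the clip's. Fixed steel prongs: inner face at clip y = -12.75 mm, upright to z 60, then flaring outwards to z 76 mm
- clip_seat (a point): where the middle of the handle lies when fully home on the clip's floor: clip x 0, y -0.75, z 32 mm (handle top then at z 44 mm); axes as the clip's. Pressing the handle down from the mouth to here, between the forks, takes about 8 to 12 N
- keeper (a joint): red sprung jaw, angle in rad: 0 closed, grows as it swings out to clip +y, about 0.2 while the handle passes. One jaw, an arm at each fork, hinged at clip y 17, z 10 mm; spring 0.15 N m closed, 1 N m/rad more. Each arm has a free brass roller, 8 mm diameter, centre y 11, z 47.5 mm, leaving a 20 mm gap to the prong, and a flared lip above to z 69 mm
- sanding_block: round beech sanding block, a pale disc 64 mm across and 35 mm high, loose; origin at the centre of its underside
- doll_head: yellow-lacquered doll head, 68 mm across and 63 mm high, standing loose; origin at the centre of its underside
- chuck_jaw: rusted steel stepped chuck jaw, 75 x 30 x 34 mm, lying loose; origin at the centre of its underside
- doll_body: red doll body, 84 mm across and 92 mm high, standing loose; origin at the centre of its underside
- lacquer_jar: amber lacquer jar, 68 mm across and 85 mm high, standing loose; origin at the centre of its underside
Not all that is in view belongs to the job. Several things have the shape of the burnisher; the one meant has the colours described above.

How it is judged:
By the outcome, as a careful person would: the job done as asked, in the order asked, and still so for the second after the job is handed in, with the robot touching nothing.
It also fails if it takes over 45 s, if anything falls off the work surface, if the arm or the gripper's body presses on something with over 40 N, if the wrist force passes 120 N, or if a joint passes its speed limit or range.

## Working session

There is one attempt and no reset: what is moved stays moved. The work goes in short steps, Python scripts to look and compute and a shell command to move; the robot and the scene stay as the last step left them, time stands still between calls to the robot, and variables do not carry over. Pictures are saved under pics/ and viewed, on a budget of 10 in all, crops included, one or two more only if the job needs it, and the job is handed in when it is done.

```bash
mkdir -p pics; ls
cat > h.py <<'E'
import numpy as np, cv2
from scipy.spatial.transform import Rotation as R
from cell import state, viewer, ticket, look_for, regions_of
def rot(o):
    o=np.array(o,float)
    if o.shape==(3,3): return o
    if o.size==3: return R.from_euler('xyz',o).as_matrix()
    return R.from_quat(o).as_matrix()
def cloud(im):
    d=im['depth']; v,u=np.mgrid[:384,:512]
    p=np.stack([(u-im['cx'])/im['fx']*d,(v-im['cy'])/im['fy']*d,d],-1)
    P=p@rot(im['orientation']).T+np.array(im['position'])
    P[d<=0]=np.nan
    return P
def save(im,n): cv2.imwrite('pics/'+n,im['color'][...,::-1])
E
python3 - <<'E'
from h import *
s=state();print(s)
ims={}
for c in('top','scene'):
    im=viewer.read_camera(c);ims[c]=im;print(c,im['position'],im['orientation'],im['fx'])
    np.save(c+'.npy',im,allow_pickle=True)
    P=cloud(im)
    for n in('burnisher','rest','clip','sanding_block','doll_head','chuck_jaw','doll_body','lacquer_jar'):
        for r in regions_of(n,c)[:4]:
            q=P[r['pixels']];print(c,n,round(r['score'],2),np.round(np.array(r['box'])*[512,384,512,384]),np.round(np.nanmedian(q,0)),np.round(np.nanmax(q[:,2])))
a=np.hstack([ims['top']['color'],]);
save(ims['top'],'top1.png');save(ims['scene'],'scene1.png')
E
```

```text
pics
{'t': 0.0, 'joints': array([-1.24162037e+00,  4.91569636e-01,  1.55945622e+00, -1.67834334e-05,
        1.09169962e+00, -1.05570270e-01]), 'qvel': array([ 1.46126214e-03,  2.17060686e-03, -8.37664175e-04,  6.06994390e-05,
        4.76848361e-04,  5.15708118e-04]), 'tau': array([-2.47808675e-03, -6.12649012e+01, -2.58180410e+01,  6.91357744e-02,
        4.82788298e-02, -9.25320910e-05]), 'eef_pos': array([ 263.19094886, -566.60933415,  214.05315858]), 'tcp_rot': array([-3.14148809e+00,  1.12807956e-03, -1.13604230e+00]), 'ft_force': array([ 0.63953508, -0.36214773, -0.07046335]), 'moment': array([-0.00502798, -0.04287316,  0.02996546]), 'opening': 0.9997953002695296}
top [ 367.01846288   -2.05886638 1633.42903491] [-3.06639956  0.01726458 -1.54944386] 471.93644531591156
top burnisher 0.78 [207. 225. 226. 274.] [316. 167.  21.] 36.0
top burnisher 0.67 [137. 251. 156. 313.] [192. 398.  20.] 31.0
top burnisher 0.66 [210. 159. 214. 211.] [525. 183.  42.] 54.0
top rest 0.55 [204. 172. 224. 206.] [515. 171.  10.] 38.0
top clip 0.67 [306. 165. 332. 206.] [ 531. -187.   18.] 80.0
top san
[... 703 characters left out ...]
r 0.44 [325. 216. 344. 234.] [768. 115.  51.] 67.0
scene rest 0.77 [281. 170. 308. 193.] [523. 163.  10.] 31.0
scene rest 0.27 [212. 222. 242. 251.] [ 553. -169.   49.] 70.0
scene clip 0.71 [204. 225. 249. 261.] [ 539. -191.   19.] 78.0
scene sanding_block 0.51 [250. 193. 271. 218.] [516.  -3.  34.] 43.0
scene doll_head 0.71 [326. 217. 346. 237.] [767. 115.  50.] 67.0
scene doll_head 0.52 [280. 172. 306. 192.] [521. 164.  10.] 31.0
scene chuck_jaw 0.76 [286. 258. 309. 279.] [771. -80.  23.] 39.0
scene doll_body 0.7 [195. 279. 226. 309.] [ 646. -357.   75.] 99.0
scene lacquer_jar 0.8 [350. 152. 366. 176.] [658. 370.  64.] 92.0
scene lacquer_jar 0.33 [278. 167. 310. 196.] [524. 165.  10.] 35.0
```

Run:
```python
from h import *
t=np.load('top.npy',allow_pickle=True).item()['color'];s=np.load('scene.npy',allow_pickle=True).item()['color']
a=cv2.resize(t[90:330,120:400],(700,600),interpolation=3)
cv2.imwrite('pics/a.png',a[...,::-1])
```

```text
(no output)
```

View pics/a.png

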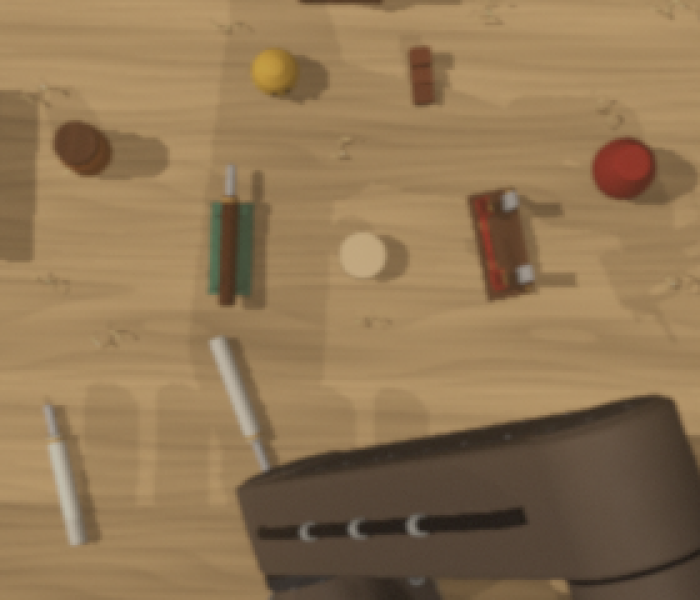

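```bash
python3 -m inch '[[0,0,-2.5,26,38,8,1],[0,0,-2.5,27,38,8,1],[0,0,-2.5,27,38,8,1],[0,0,-2.5,27,38,8,1],[0,0,-2.5,27,38,8,1],[0,0,-2.5,27,38,8,1],[0,0,-2.5,27,38,8,1],[0,0,-2.5,27,38,8,1],[0,0,-2.5,27,38,0,1],[0,0,-2.5,26,38,0,1]]'
python3 - <<'E'
from h import *
im=viewer.read_camera('wrist');print(im['position'],im['orientation'],im['fx'],state()['eef_pos'],state()['tcp_rot'])
np.save('w1.npy',im,allow_pickle=True);save(im,'w1.png')
E
```

```text
t: 1.9
eef_pos: [532.3, -185.1, 279.1]
tcp_rot: [-3.141, -0.001, -1.574]
ft_force: [0.4, -0.3, 0.1]
opening: 1.002
[ 599.61007825 -185.55458882  449.32347362] [ 2.89582147e+00 -3.66061051e-04 -1.57372714e+00] 298.63543314071154 [ 534.84154657 -180.50859454  278.90472909] [-3.14001396e+00  1.32197789e-03 -1.57428098e+00]
```

View pics/w1.png

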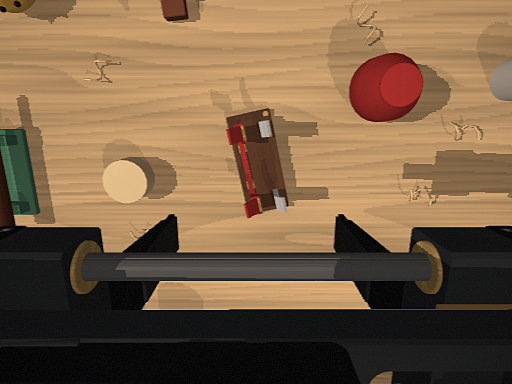

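Run:
```python
from h import *
im=np.load('w1.npy',allow_pickle=True).item()
P=cloud(im);C=im['color'].astype(int)
print('bench z',np.nanmedian(P[60:100,280:330,2]),np.nanstd(P[60:100,280:330,2]))
r=regions_of('clip','wrist')
for x in r: print(x['score'],np.array(x['box'])*[512,384,512,384])
m=np.zeros((384,512),bool);m[98:225,215:300]=1
Z=P[...,2]
def rect(k,n):
    q=P[k][:,:2].astype(np.float32);print(n,k.sum(),cv2.minAreaRect(q),np.median(P[k],0).round(1))
k=m&(Z>5)&(Z<12)
rect(k,'base');
k=m&(Z>4)&(Z<90);k=cv2.morphologyEx(k.astype(np.uint8),2,np.ones((3,3)))>0;rect(k,'all')
red=m&(C[...,0]>110)&(C[...,1]<50)&(Z>30);lab=cv2.connectedComponentsWithStats(red.astype(np.uint8))
for i in range(1,lab[0]):
    if lab[2][i][4]>20:rect(lab[1]==i,'red')
gr=m&(C.min(-1)>120)&(C.max(-1)-C.min(-1)<30)&(Z>25);lab=cv2.connectedComponentsWithStats(gr.astype(np.uint8))
for i in range(1,lab[0]):
    if lab[2][i][4]>20:rect(lab[1]==i,'gray');q=P[lab[1]==i];print(q.min(0),q.max(0))
a=cv2.resize(im['color'][90:230,180:330],(800,747),interpolation=cv2.INTER_CUBIC)[:600];
```

```text
bench z 0.041567040039240055 0.8701994383769868
0.94 [226.5088 110.592  290.7136 216.    ]
base 809 ((532.096923828125, -187.78363037109375), (150.17649841308594, 63.53081130981445), 12.031700134277344) [ 547.7 -167.2    8. ]
all 4431 ((532.1384887695312, -187.986328125), (150.16419982910156, 63.9266357421875), 12.060575485229492) [ 537.3 -187.2   20. ]
red 22 ((589.2638549804688, -161.8125457763672), (3.0455992221832275, 11.605448722839355), 13.440890312194824) [ 589.1 -161.2   51.6]
red 35 ((575.4491577148438, -152.02394104003906), (19.10256004333496, 2.767197847366333), 9.851277351379395) [ 576.  -151.9   68.8]
red 23 ((491.6759033203125, -182.60797119140625), (4.277894020080566, 11.64085578918457), 22.093976974487305) [ 491.8 -182.8   51.7]
red 28 ((477.7692565917969, -172.98765563964844), (19.321590423583984, 2.6603477001190186), 13.275193214416504) [ 479.  -172.8   68.8]
gray 161 ((585.2669677734375, -196.31639099121094), (19.608022689819336, 12.074126243591309), 11.150553703308105) [ 585.6 -196.8   71.3]
[ 575.54251613 -203.10081882   59.82970906] [ 595.54367109 -189.60337524   77.80784479]
gray 132 ((487.87322998046875, -217.23196411132812), (19.62679100036621, 12.005814552307129), 11.896891593933105) [ 487.9 -217.2   71.4]
[ 477.56193532 -224.96331042   60.12511402] [ 497.90951922 -209.6944844    77.08983862]
```

```bash
python3 -m inch '[[0,0,0,-3,45,0,1],[0,0,0,-2,46,0,1],[0,0,0,-2,46,0,1],[0,0,0,-2,46,0,1],[0,0,0,-2,46,0,1],[0,0,0,-2,46,0,1],[0,0,0,0,46,0,1],[0,0,0,0,40,0,1]]'
python3 - <<'E'
from h import *
im=viewer.read_camera('wrist');print(im['position'],im['orientation'],state()['eef_pos'],state()['tcp_rot'])
np.save('w2.npy',im,allow_pickle=True);save(im,'w2.png')
E
```

```text
t: 2.8
eef_pos: [518.0, 175.8, 278.9]
tcp_rot: [-3.141, -0.0, -1.572]
ft_force: [1.5, -0.1, 0.2]
opening: 0.999
[585.41554817 175.41494065 449.02606353] [ 2.89535842e+00  9.81449856e-05 -1.57154047e+00] [517.81638551 179.89559278 278.77861963] [-3.14121450e+00  1.54720004e-03 -1.57006839e+00]
```

View pics/w2.png

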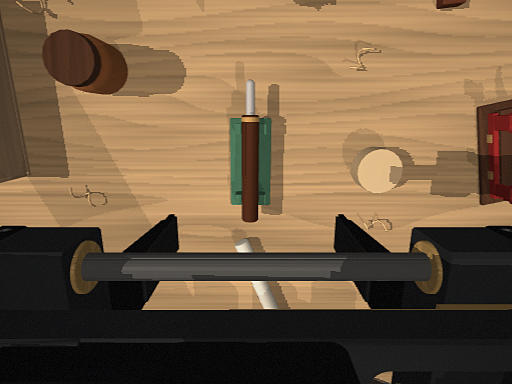

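```bash
python3 - <<'E'
from h import *
im=np.load('w2.npy',allow_pickle=True).item()
P=cloud(im);C=im['color'].astype(int);Z=P[...,2]
m=np.zeros((384,512),bool);m[70:228,220:280]=1
g=C[...,1]-C[...,0]
k=m&(Z>36)&(g<0)&(Z<60)
k=cv2.morphologyEx(k.astype(np.uint8),2,np.ones((2,2)))>0
def rect(k,n):
    q=P[k][:,:2].astype(np.float32);print(n,k.sum(),cv2.minAreaRect(q),P[k].min(0),P[k].max(0))
rect(k,'handle+')
top=m&(Z>44.5)&(g<0);rect(top,'ridge')
k2=m&(Z>30)&(Z<60)&(g>=-10)&(C.min(-1)>100);rect(k2,'blade')
green=m&(g>15)&(Z<14)&(Z>6);rect(green,'restbase')
E
python3 -c "
from h import *
s=state();print(s['t'],s['eef_pos'],s['tcp_rot'])"
```

```text
handle+ 1978 ((nan, nan), (0.0, 0.0), 0.0) [nan nan nan] [nan nan nan]
ridge 758 ((513.7947387695312, 183.92686462402344), (147.03536987304688, 15.505573272705078), 0.6166561245918274) [440.31837363 176.65814028  44.50150022] [587.26865856 192.416058    47.83691295]
blade 159 ((609.9559936523438, 183.59066772460938), (9.269335746765137, 42.90998840332031), 89.02943420410156) [588.56941967 179.17743835  36.054998  ] [631.38330333 188.58810133  41.93108858]
restbase 1586 ((519.2205200195312, 184.19873046875), (58.7838020324707, 128.35472106933594), 89.65150451660156) [454.89483294 154.68682096   6.77177305] [583.29844321 213.67358128  12.88735345]
2.85 [517.81638551 179.89559278 278.77861963] [-3.14121450e+00  1.54720004e-03 -1.57006839e+00]
```

```bash
python3 -m inch '[[0,0,0,-4,4,-40,1],[0,0,0,0,0,-45,1],[0,0,0,0,0,-45,1],[0,0,0,0,0,-40,1],[0,0,0,0,0,0,1],[0,0,0,0,0,0,1]]'
python3 -c "
from h import *
s=state();print(s['t'],s['eef_pos'],s['tcp_rot'])
im=viewer.read_camera('wrist');print(im['position'])
s=state();print(s['t'],s['eef_pos'],s['tcp_rot'])"
```

```text
t: 3.45
eef_pos: [514.7, 177.8, 109.3]
tcp_rot: [3.141, -0.0, -1.573]
ft_force: [1.5, 0.3, 0.5]
opening: 0.999
3.45 [514.72040582 177.81627114 109.30756837] [ 3.14108319e+00 -2.37578052e-04 -1.57258939e+00]
[582.29518641 177.45325028 279.42632446]
3.5 [515.25722568 178.02012699 110.33266803] [-3.13977557e+00  2.66839500e-04 -1.57257006e+00]
```

```bash
cat >> h.py <<'E'
def ridge(im,zlo,x0,x1,y0,y1,zhi=100):
    P=cloud(im);C=im['color'].astype(int);Z=P[...,2]
    k=(Z>zlo)&(Z<zhi)&(P[...,0]>x0)&(P[...,0]<x1)&(P[...,1]>y0)&(P[...,1]<y1)
    brown=k&(C[...,0]-C[...,2]>15)&(C[...,0]-C[...,1]>5); steel=k&(C.max(-1)-C.min(-1)<25)&(C.min(-1)>90)
    for n,m in(('brown',brown),('steel',steel)):
        q=P[m]
        if len(q)>20:
            r=cv2.minAreaRect(q[:,:2].astype(np.float32));print(n,len(q),np.round(r[0],1),np.round(r[1],1),round(r[2],2),q.min(0).round(1),q.max(0).round(1))
    return brown,steel
E
python3 - <<'E'
from h import *
im=viewer.read_camera('wrist');save(im,'w3.png');np.save('w3.npy',im,allow_pickle=True)
ridge(im,40,420,650,165,205,60);ridge(im,34,589,650,165,205,60)
E
```

```text
brown 3748 [533.8 184.2] [ 21.3 189.5] 89.64 [439.  173.5  40. ] [628.6 195.2  48.2]
steel 148 [608.5 183.6] [ 7.6 40.2] 89.33 [588.4 179.8  40. ] [628.6 187.6  41.9]
brown 692 [610.6 184.4] [10.5 43. ] 87.48 [589.1 178.3  34.1] [632.2 189.5  41.9]
steel 719 [610.7 183.4] [10.2 43.1] 89.91 [589.1 178.4  34.8] [632.2 188.5  41.9]
```

View pics/w3.png

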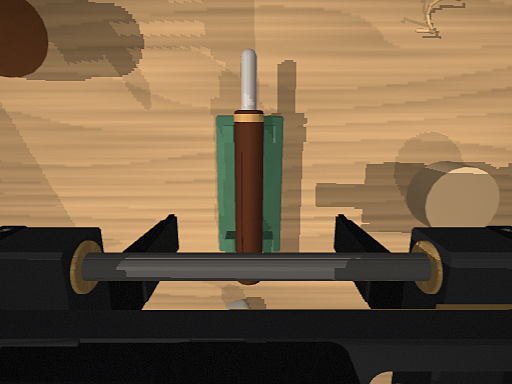

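```bash
python3 -m inch '[[0,0,0,-1,6,-20,1],[0,0,0,0,0,-35,1],[0,0,0,0,0,-25,1],[0,0,0,0,0,-13,1],[0,0,0,0,0,0,1],[0,0,0,0,0,0,-1],[0,0,0,0,0,0,-1],[0,0,0,0,0,0,-1],[0,0,0,0,0,0,-1],[0,0,0,0,0,0,-1]]'
```

```text
t: 4.55
eef_pos: [513.5, 184.2, 16.1]
tcp_rot: [-3.141, 0.0, -1.572]
ft_force: [-0.5, 0.3, -0.8]
opening: 0.635
```

```bash
python3 -m inch '[[0,0,0,0,0,0,-1],[0,0,0,0,0,0,-1],[0,0,0,0,0,0,-1],[0,0,0,0,0,0,-1],[0,0,0,0,0,0,-1]]';python3 -m inch '[[0,0,0,0,0,0,-1],[0,0,0,0,0,0,-1],[0,0,0,0,0,0,-1]]'
```

```text
t: 5.05
eef_pos: [513.3, 184.1, 15.6]
tcp_rot: [3.142, -0.0, -1.572]
ft_force: [0.6, 0.7, -0.2]
opening: 0.245
t: 5.35
eef_pos: [513.3, 184.2, 15.6]
tcp_rot: [3.142, -0.0, -1.572]
ft_force: [-0.5, 0.2, -0.4]
opening: 0.245
```

```bash
python3 -m inch '[[0,0,0,0,0,15,-1],[0,0,0,0,0,30,-1],[0,0,0,0,0,40,-1],[0,0,1,1,-20,40,-1],[0,0,2,2,-40,15,-1],[0,0,2,2,-45,0,-1],[0,0,2,2,-45,0,-1],[0,0,2,2,-45,0,-1],[0,0,2,2,-45,0,-1],[0,0,1,2,-45,0,-1]]'; python3 -m inch '[[0,0,0,2,-40,0,-1],[0,0,0,2,-30,0,-1],[0,0,0,2,-18,0,-1],[0,0,0,0,0,0,-1],[0,0,0,0,0,0,-1],[0,0,0,0,0,0,-1]]'
python3 - <<'E'
from h import *
im=viewer.read_camera('wrist');save(im,'w4.png');np.save('w4.npy',im,allow_pickle=True)
s=state();print(s['eef_pos'],s['tcp_rot'])
ridge(im,120,420,680,-260,-100,200);ridge(im,120,420,602,-260,-100,200)
E
```

```text
t: 6.35
eef_pos: [525.9, -102.6, 155.6]
tcp_rot: [3.141, 0.0, -1.362]
ft_force: [1.2, 1.2, -1.4]
opening: 0.247
t: 6.95
eef_pos: [532.2, -187.5, 155.6]
tcp_rot: [3.141, 0.0, -1.362]
ft_force: [0.1, 0.5, -2.6]
opening: 0.242
[ 532.27002764 -187.51238473  155.69328532] [ 3.14136917e+00  2.40362223e-04 -1.36142735e+00]
brown 10369 [ 568.7 -175.9] [156.6  39.9] 19.67 [ 491.2 -207.   155.3] [ 648.7 -158.4  199.7]
steel 2267 [ 626.8 -168. ] [43.2 11.1] 11.63 [ 604.5 -177.6  174. ] [ 648.7 -159.   182. ]
brown 7858 [ 547.3 -184.9] [111.9  39.9] 4.36 [ 491.2 -207.   155.3] [ 602.  -160.9  199.7]
```

View pics/w4.png

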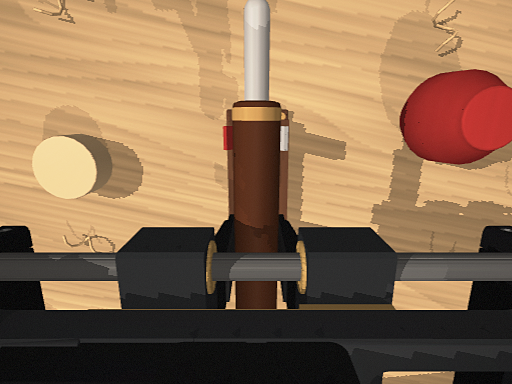

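```bash
python3 -m inch '[[0,0,0,0.5,-0.6,-25,-1],[0,0,0,0,0,-30,-1],[0,0,0,0,0,-25,-1],[0,0,0,0,0,-15,-1],[0,0,0,0,0,-10,-1],[0,0,0,0,0,-3,-1],[0,0,0,0,0,-3,-1],[0,0,0,0,0,-3,-1],[0,0,0,0,0,0,-1],[0,0,0,0,0,0,-1]]'
```

```text
t: 8.0
eef_pos: [532.9, -189.3, 42.0]
tcp_rot: [-3.141, -0.0, -1.363]
ft_force: [1.1, 3.7, -1.5]
opening: 0.246
```

```bash
python3 -m inch '[[0,0,0,0,0.7,0,-1],[0,0,0,0,0,-1,-1],[0,0,0,0,0,-1,-1],[0,0,0,0,0,0,-1],[0,0,0,0,0,0,-1]]'
```

```text
t: 8.5
eef_pos: [533.0, -189.1, 39.8]
tcp_rot: [-3.141, -0.001, -1.363]
ft_force: [-0.2, -1.6, 2.0]
opening: 0.244
```

```bash
python3 -m inch '[[0,0,0,0,0,0.5,-1],[0,0,0,0,0,0,-1],[0,0,0,0,0,0,-0.3],[0,0,0,0,0,0,-0.3],[0,0,0,0,0,0,0.1],[0,0,0,0,0,0,0.1],[0,0,0,0,0,0,0.1],[0,0,0,0,0,0,0.1]]'
```

```text
t: 9.3
eef_pos: [532.8, -188.7, 40.1]
tcp_rot: [3.142, -0.0, -1.363]
ft_force: [-0.4, -0.2, -0.1]
opening: 0.546
```

```bash
python3 -m inch '[[0,0,0,0,0,10,0.1],[0,0,0,0,0,25,0.1],[0,0,0,0,0,35,0.1],[0,0,0,0,0,35,0.1],[0,0,0,0,0,25,0.1],[0,0,0,0,0,0,0.1],[0,0,0,0,0,0,0.1],[0,0,0,0,0,0,0.1]]'
python3 - <<'E'
from h import *
im=viewer.read_camera('wrist');save(im,'w5.png');np.save('w5.npy',im,allow_pickle=True)
s=state();print(s['eef_pos'],s['tcp_rot'])
P=cloud(im);C=im['color'].astype(int)
b,st=ridge(im,55,420,680,-230,-130,75)
ridge(im,60,605,680,-230,-130,75)
M=R.from_euler('z',-12.05,degrees=True).as_matrix()
L=(P-[532.1,-187.9,0])@M.T
# ridge profile along clip x
for x in range(-70,120,10):
    k=(abs(L[...,0]-x)<4)&(abs(L[...,1])<12)&(L[...,2]>50)&(L[...,2]<74)
    q=L[k]
    if len(q)>20:
        t=q[q[:,2]>np.percentile(q[:,2],60)];print(x,len(q),np.percentile(q[:,2],95).round(1),t[:,1].mean().round(1))
k=(L[...,0]>80)&(abs(L[...,1])<15)&(L[...,2]>50)&(L[...,2]<74);print('tip',np.percentile(L[k][:,0],[99,100]))
E
```

```text
t: 10.1
eef_pos: [532.3, -188.6, 169.4]
tcp_rot: [3.14, 0.001, -1.363]
ft_force: [0.0, 0.3, -0.1]
opening: 0.548
[ 532.34223078 -188.5586094   169.25357394] [ 3.14019953e+00  9.77888114e-04 -1.36295326e+00]
brown 5407 [ 557.6 -180.8] [186.6  54.7] 12.21 [ 464.5 -225.6   55. ] [ 649.6 -147.7   75. ]
steel 945 [ 565. -197.] [180.8  26.4] 19.53 [ 477.3 -225.6   55.2] [ 649.6 -160.6   75. ]
brown 628 [ 625.1 -168.8] [48.8 16.3] 21.04 [ 605.1 -185.2   60. ] [ 649.6 -159.8   70. ]
steel 562 [ 627.8 -168.9] [44.1  9.9] 12.21 [ 605.3 -178.2   60.2] [ 649.6 -160.6   66. ]
-60 158 70.3 -1.5
-50 182 70.6 -1.4
-40 184 70.5 -0.8
-30 179 70.6 -1.7
-20 183 70.5 -1.2
-10 188 70.6 -1.1
0 200 70.6 -1.5
10 203 70.7 -1.0
20 206 70.5 -1.0
30 214 70.4 -0.9
40 228 70.5 -1.3
50 242 70.6 -1.2
60 230 70.7 -1.0
70 253 71.0 -1.0
80 123 65.0 -1.1
90 120 65.0 -1.4
100 127 64.9 -0.5
110 128 64.9 -1.0
tip [118.83441188 119.75701276]
```

View pics/w5.png

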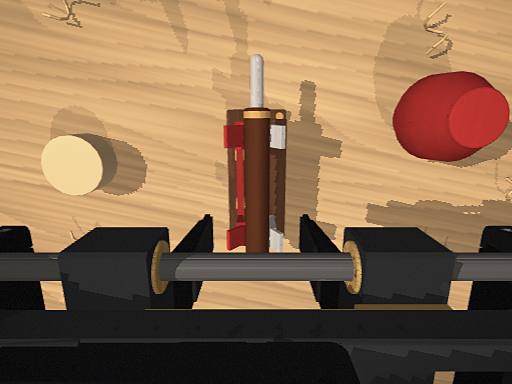

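```bash
python3 -m inch '[[0,0,0,0,0,-20,-1],[0,0,0,0,0,-25,-1],[0,0,0,0,0,-20,-1],[0,0,0,0,0,-8,-1],[0,0,0,0,0,0,-1],[0,0,0,0,0,0,-1],[0,0,0,0,0,0,-1],[0,0,0,0,0,0,-1]]'; python3 -m inch '[[0,0,0,0,0,-10,-1],[0,0,0,0,0,-10,-1],[0,0,0,0,0,-5,-1],[0,0,0,0,0,-3,-1],[0,0,0,0,0,-3,-1],[0,0,0,0,0,-3,-1],[0,0,0,0,0,0,-1]]'
```

```text
t: 10.95
eef_pos: [533.1, -188.9, 98.0]
tcp_rot: [-3.141, -0.001, -1.363]
ft_force: [-0.1, 0.4, -0.5]
opening: 0.007
t: 11.65
eef_pos: [532.5, -188.4, 62.7]
tcp_rot: [3.141, 0.001, -1.363]
ft_force: [-0.1, 0.2, 0.1]
opening: 0.004
```

Run:
```python
from h import *
im=viewer.read_camera('wrist');save(im,'w6.png')
P=cloud(im)
M=R.from_euler('z',-12.05,degrees=True).as_matrix()
L=(P-[532.1,-187.9,0])@M.T
for x in range(-70,120,10):
    k=(abs(L[...,0]-x)<4)&(abs(L[...,1])<12)&(L[...,2]>30)&(L[...,2]<74)
    q=L[k]
    if len(q)>20:
        t=q[q[:,2]>np.percentile(q[:,2],60)];print(x,len(q),np.percentile(q[:,2],95).round(1),t[:,1].mean().round(1))
print(state()['ft_force'],state()['eef_pos'])
```

```text
-50 29 62.9 -0.6
0 36 58.8 -7.4
10 431 71.9 -1.0
20 470 62.5 -1.3
30 493 62.7 -1.3
40 532 62.5 -1.3
50 553 62.7 -1.6
60 565 62.6 -1.1
70 576 62.9 -1.3
80 298 56.9 -1.2
90 316 57.0 -1.5
100 341 57.0 -1.3
110 354 56.9 -1.1
[0.05318143 0.10329563 0.25483964] [ 532.66551186 -188.59748667   62.80906241]
```

View pics/w6.png

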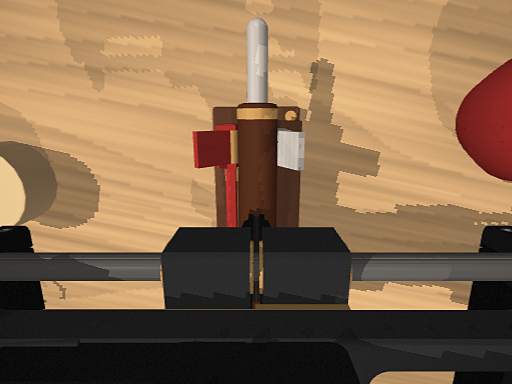

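Handle is level and tracking the fingers down (top at 62.7, jaw opening). Continue to the floor.

```bash
python3 -m inch '[[0,0,0,0,0,-3,-1],[0,0,0,0,0,-3,-1],[0,0,0,0,0,-3,-1],[0,0,0,0,0,-3,-1],[0,0,0,0,0,-3,-1],[0,0,0,0,0,-2,-1],[0,0,0,0,0,-1,-1],[0,0,0,0,0,0,-1]]'
```

```text
t: 12.5
eef_pos: [532.8, -188.8, 45.0]
tcp_rot: [3.141, -0.0, -1.363]
ft_force: [-0.4, -0.8, -0.1]
opening: 0.003
```

```bash
python3 -m inch '[[0,0,0,0,0,-1,-1],[0,0,0,0,0,-0.5,-1],[0,0,0,0,0,-0.5,-1],[0,0,0,0,0,0,-1]]'
```

```text
t: 12.9
eef_pos: [533.0, -189.1, 44.2]
tcp_rot: [-3.141, -0.001, -1.363]
ft_force: [-2.2, -0.4, 10.7]
opening: 0.005
```

```bash
python3 -m inch '[[0,0,0,0,0,-0.7,-1],[0,0,0,0,0,0,-1]]'; python3 -m inch '[[0,0,0,0,0,5,-1],[0,0,0,0,0,20,-1],[0,0,0,0,0,35,-1],[0,0,0,0,0,40,-1],[0,0,0,0,0,40,-1],[0,0,0,0,0,20,-1],[0,0,0,0,0,0,-1],[0,0,0,0,0,0,-1]]'
python3 - <<'E'
from h import *
im=viewer.read_camera('wrist');save(im,'w7.png')
P=cloud(im);C=im['color'].astype(int)
M=R.from_euler('z',-12.05,degrees=True).as_matrix()
L=(P-[532.1,-187.9,0])@M.T
for x in range(-70,120,10):
    k=(abs(L[...,0]-x)<4)&(abs(L[...,1])<6)&(L[...,2]>30)&(L[...,2]<74)
    q=L[k]
    if len(q)>20:
        t=q[q[:,2]>np.percentile(q[:,2],60)];print(x,len(q),np.percentile(q[:,2],[90,99]).round(1),t[:,1].mean().round(1))
k=(L[...,0]>80)&(abs(L[...,1])<15)&(L[...,2]>30)&(L[...,2]<74);print('tip',L[k][:,0].max())
k=(abs(L[...,0])<65)&(L[...,1]>8)&(L[...,2]>65)&(L[...,2]<74)&(C[...,0]>90)&(C[...,1]<60);print('lip y',L[k][:,1].min(),L[k][:,1].max())
im=np.load('w1.npy',allow_pickle=True).item();P=cloud(im);C=im['color'].astype(int)
L=(P-[532.1,-187.9,0])@M.T
k=(abs(L[...,0])<65)&(abs(L[...,1])<40)&(L[...,1]>8)&(L[...,2]>65)&(L[...,2]<74)&(C[...,0]>90)&(C[...,1]<60);print('lip y closed',L[k][:,1].min(),L[k][:,1].max())
E
```

```text
t: 13.1
eef_pos: [533.1, -189.2, 44.0]
tcp_rot: [-3.14, -0.002, -1.363]
ft_force: [-4.4, -1.2, 17.5]
opening: 0.005
t: 13.9
eef_pos: [532.6, -188.6, 202.2]
tcp_rot: [-3.142, -0.0, -1.363]
ft_force: [-0.0, -0.3, -0.8]
opening: 0.005
-40 64 [44.5 45.1] 1.5
-30 75 [44.1 44.5] 2.1
-20 71 [44.4 45.1] 1.5
-10 76 [44.4 45. ] 2.5
0 74 [44.4 45. ] 1.7
10 78 [44.4 44.9] 1.6
20 76 [44.2 44.9] 0.9
30 79 [44.2 45.2] 2.1
40 85 [44.2 45. ] 1.6
50 83 [44.6 45.1] 1.9
60 88 [44.4 45.1] 2.4
70 88 [44.3 45.3] 2.3
80 63 [38.6 39. ] 2.5
90 58 [38.5 39.2] 2.5
100 65 [38.7 39.3] 2.6
110 66 [38.4 38.9] 3.1
tip 119.34854003784619
lip y 21.123252901889547 27.136386542504816
lip y closed 20.999033237040162 27.561173695367817
```

View pics/w7.png

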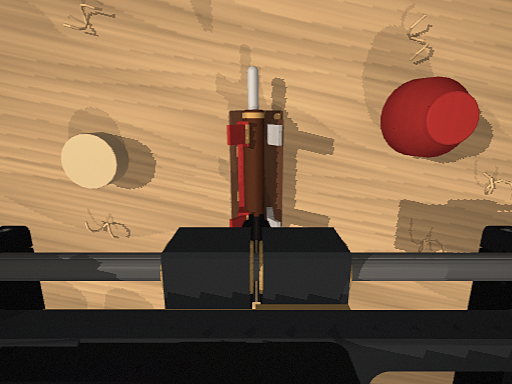

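```bash
cat > fit.py <<'E'
from h import *
from scipy.optimize import least_squares
def go(im,zl,zh):
    L=(cloud(im)-[532.1,-187.9,0])@R.from_euler('z',-12.05,degrees=True).as_matrix().T
    for a,b in((-35,0),(0,35),(60,72)):
        k=(L[...,0]>a)&(L[...,0]<b)&(abs(L[...,1])<15)&(L[...,2]>zl)&(L[...,2]<zh)
        q=L[k][:,1:]
        f=least_squares(lambda p:np.hypot(q[:,0]-p[0],q[:,1]-p[1])-12,[0,zl-8],loss='soft_l1');print(a,len(q),f.x.round(2),abs(f.fun).mean().round(2))
    k=(L[...,0]>82)&(L[...,0]<115)&(abs(L[...,1])<15)&(L[...,2]>zl-8)&(L[...,2]<zh);q=L[k];print('blade y',q[:,1].min().round(1),q[:,1].max().round(1))
if __name__=='__main__':
    go(np.load('w5.npy',allow_pickle=True).item(),63,74)
    go(viewer.read_camera('wrist'),37,48)
E
python3 fit.py
python3 - <<'E'
from h import *
for c in('top','scene'):
    im=viewer.read_camera(c);P=cloud(im);P0=cloud(np.load(c+'.npy',allow_pickle=True).item())
    for n in('sanding_block','doll_head','chuck_jaw','doll_body','lacquer_jar'):
        r=regions_of(n,c)
        if r:print(c,n,(np.array(r[0]['box'])*[512,384,512,384]).round(),np.nanmedian(P[r[0]['pixels']],0).round())
E
```

```text
-35 774 [-1.21 58.01] 0.46
0 849 [-1.16 57.97] 0.48
60 344 [-1.07 58.26] 0.5
blade y -6.3 4.4
-35 539 [ 1.96 31.78] 0.49
0 593 [ 2.17 31.76] 0.51
60 223 [ 2.63 32.04] 0.53
blade y -3.1 8.8
top sanding_block [257. 182. 276. 202.] [513.   2.  34.]
top doll_head [220. 110. 239. 128.] [757. 126.  50.]
top chuck_jaw [284. 108. 295. 133.] [765. -76.  24.]
top doll_body [206. 171. 225. 209.] [519. 184.  11.]
top lacquer_jar [358. 142. 382. 167.] [ 638. -348.   85.]
scene sanding_block [249. 197. 269. 219.] [517.  -4.  33.]
scene doll_head [324. 216. 346. 238.] [767. 115.  51.]
scene chuck_jaw [287. 257. 308. 279.] [769. -80.  23.]
scene doll_body [194. 280. 224. 308.] [ 647. -356.   77.]
scene lacquer_jar [347. 153. 365. 175.] [658. 368.  67.]
```

The burnisher is home and the jaw is closed, but the handle rolled about 3 mm towards the jaw. I'll centre it with a gentle grip between the forks.

```bash
python3 -m inch '[[0,0,0,0,0.4,-20,0.1],[0,0,0,0,0,-35,0.1],[0,0,0,0,0,-35,0.1],[0,0,0,0,0,-20,0.1],[0,0,0,0,0,0,0.1],[0,0,0,0,0,-25,0.1],[0,0,0,0,0,-20,0.1],[0,0,0,0,0,-12,0.1],[0,0,0,0,0,-6,0.1],[0,0,0,0,0,0,0.1]]'; python3 -m inch '[[0,0,0,0,0,0,0.1],[0,0,0,0,0,0,-0.2],[0,0,0,0,0,0,-0.3],[0,0,0,0,0,0,-0.4],[0,0,0,0,0,0,-0.48],[0,0,0,0,0,0,-0.5],[0,0,0,0,0,0,-0.5]]'
```

```text
t: 15.6
eef_pos: [532.9, -188.4, 29.7]
tcp_rot: [-3.142, -0.0, -1.363]
ft_force: [0.7, 0.3, -0.5]
opening: 0.549
t: 16.3
eef_pos: [532.8, -188.4, 29.5]
tcp_rot: [-3.142, -0.0, -1.363]
ft_force: [0.5, -0.3, 0.8]
opening: 0.253
```

```bash
python3 -m inch '[[0,0,0,0,0,0,-0.4],[0,0,0,0,0,0,-0.2],[0,0,0,0,0,0,0.1],[0,0,0,0,0,0,0.1],[0,0,0,0,0,10,0.1],[0,0,0,0,0,30,0.1],[0,0,0,0,0,45,0.1],[0,0,0,0,0,45,0.1],[0,0,0,0,0,40,0.1],[0,0,0,0,0,0,0.1]]'; python3 -m inch '[[0,0,0,0,0,0,0.1],[0,0,0,0,0,0,0.1]]'
python3 - <<'E'
from fit import *
im=viewer.read_camera('wrist');go(im,37,48);save(im,'w8.png')
E
```

```text
t: 17.3
eef_pos: [534.5, -189.1, 205.5]
tcp_rot: [-3.134, -0.006, -1.363]
ft_force: [0.6, 0.6, 0.2]
opening: 0.552
t: 17.5
eef_pos: [532.2, -188.1, 198.6]
tcp_rot: [3.14, 0.001, -1.363]
ft_force: [-0.1, 0.0, -0.6]
opening: 0.549
-35 544 [-0.38 31.7 ] 0.48
0 589 [-0.14 31.78] 0.49
60 231 [ 0.34 32.04] 0.53
blade y -4.7 6.0
```

View pics/w8.png

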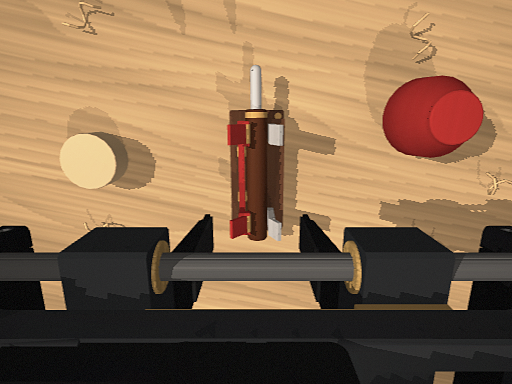

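Handle is within about 1 mm of the seat, level, jaw closed, robot clear. Handing in.

```bash
python3 -c "
from cell import ticket;print(ticket.job_done())"
```

```text
the job is handed in; nothing more can be done
None
```

The brown burnisher is in its spring clip, on the floor of both forks with the red jaw closed over it. I handed the job in at about 17.6 s.

- **Laying it in the mouth:** I took it from the rest, laid it in the mouth blade towards world +x, and let go. It lay there by itself, level, with its axis at z 58.0 and within about 1 mm of centre.
- **Pressing it home:** I pushed it down with the closed fingertips until it met the floor, reaching 17.5 N at the end of the stroke.
- **Extra step:** On the floor the handle had rolled about 3 mm towards the jaw. I moved it back with a light grip between the forks, then let go and withdrew.

**Last checks:**
- The handle axis is at z 31.7 to 32.0, where 32 is fully home, and its y is -0.4 to +0.3, where the seat is -0.75.
- The jaw lip was back at its closed position after the press. After the re-centring I checked it only by eye, and it still looked closed.
- The gripper is about 150 mm clear, with no force on it.
- The other things on the bench stayed where they were in the scene camera, checked before the re-centring. In the same check the networks labelled two objects wrongly in the top view (doll body and lacquer jar), so I set those two readings aside.

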